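# Take the glue cartridge with the nozzle out of the cartridge warmer

## Task

Lift the glue cartridge that has a nozzle straight up out of its well in the warmer and stand it upright on the middle of the bare wooden pressing board, setting it down gently without dropping it. Leave the cartridge with the flat cap in its well.

Things in the scene. Friction and masses are not known exactly. Their poses are not given: they have to be found in the camera images.
- nozzle_cartridge_mid (a point): The cartridge to take: a square aluminium tube 38 x 38 mm, 130 mm tall, with a white tapered nozzle 26 mm high on top; about 0.22 kg. The point is on its axis, half-way up the tube (65 mm above its foot). z points up to the nozzle; x and y are square to its flat sides, parallel to the warmer's. It starts in the middle or the +y well of the warmer, its tube 50 mm proud of the sunk block.
- capped_cartridge_mid (a point): The other cartridge, to be left alone: the same square aluminium tube (38 x 38 mm, 130 mm tall) closed by a flat white cap 7 mm high; its top stands 147 mm above the table. The point is on its axis, half-way up the tube (65 mm above its foot). It stands in the well beside the nozzle cartridge, 66 mm from axis to axis.
- warmer: The cartridge warmer, a fixed grey box 154 x 250 mm (x, y) and 110 mm high with a black front panel on its -x face. Origin at the centre of its underside, z up, y along the row of wells. Inside its 12 mm thick rim an aluminium block, 130 x 226 mm, is sunk: its top is 90 mm above the origin, 20 mm below the rim. Three square wells 41 x 41 mm and 80 mm deep (floor 10 mm above the origin) lie at y = -66, 0 and +66 mm; the -y well is empty.
- board: The pressing board, a flat bare wooden board 132 x 165 mm (x, y) and 10 mm thick, fixed on the table to the left of the warmer. Origin at the centre of its underside, z up; its top is 10 mm above the origin.
Not all that is in view belongs to the job. Leave any yellow look-alike of the part that bears nozzle_cartridge_mid alone.

How it is judged:
By the outcome, as a careful person would: the job done as asked, in the order asked, and still so for the second after the job is handed in, with the robot touching nothing.
It also fails if it takes over 45 s, if anything falls off the work surface, if the arm or the gripper's body presses on something with over 40 N, if the wrist force passes 120 N, or if a joint passes its speed limit or range.

## Robot

A 7-joint arm with a two-finger parallel gripper is mounted at the origin on a cart in front of the work surface, level with it; the furniture and walls round the work are solid. World frame = base frame: x ahead of the robot, y to its left, z up, the work surface at z = 0. Lengths are in m, angles in rad, forces in N, time in s.
With the tool pointing down it reaches from about 0.4 to 0.85 m from the base axis. Payload 10.4 kg.
Tool frame: the origin (TCP) lies between the finger pads; the fingertips stand robot.tip_reach ahead of it and the grasp point (between the pads) is the TCP (robot.tip_reach is the distance from the TCP to the fingertips, in m); z points along the fingers, y is the line along which they close (so a half turn about z gives the same grasp; the last joint's range is limited). The gripper opens to 85 mm and grips with 20 to 120 N. Pads are 22 mm wide; open, the fingers measure 114 mm over their backs; the gripper's body (76 mm by 85 mm) begins 54 mm behind the grasp point. The pads swing forward as they close: fully open they stand 13 mm farther back than shut.
Start: joints at [-1.188, 0.332, -0.065, 1.46, 0.022, 1.35, -0.088], TCP at [0.247, 0.574, 0.25] pointing down, gripper open.
Joint ranges: [-2.6, 2.6], [-0.5, 2.12], [-1.47, 1.34], [0.16, 2.42], [-1.27, 4.41], [0.06, 2.06], [-2.6, 2.6]. Speed limits (rad/s): [2.22, 2.22, 2.79, 2.79, 3.14, 3.14, 3.14].

## Interface

Orientations are given as a unit quaternion [x, y, z, w].
In Python, from rig import robot gives the robot as it stands. The module is installed in compiled form; this text tells all that it offers.
- The arm moves only by the tool apply_moves, never from a script. Its argument "steps" is one flat list of numbers, 6 for each row, row after row: the shift along the tool's x, y, z in units of 5 cm (1.0 is 5 cm), then the turn, a rotation vector about the tool's x, y, z in units of 60 degrees (1.0 is 60 degrees). A call has 1 to 5 rows; each row shifts and turns the commanded pose from where the row before left it, along the tool's axes as they then stand; what a row does not reach is not made up. A row lasts 1/10 s, in which the tool goes at most 50 mm and 8.59 degrees, less where a joint would pass 70% of its speed; a pose out of reach is approached as far as the arm can. A call with a number of a shift or a turn outside -1 to 1 is refused whole. A call with a gripper value outside its range is refused whole. "jaw" is the opening, from 0 (shut) to 1 (fully open), set as the call begins (left out, the last holds). The fingers move at their own pace and stop on an object; "newtons" is the grip in N (left out, the last holds). Time passes only in rows, so rows that do not move let the fingers close. It gives the time, the measured TCP pose, the force, the opening and the grip force at its end, in the units of the state.
- robot.sense(): the state, without advancing time (a new reading comes with each control period).
- robot.snapshot(name): name is "side" or "top" or "wrist"; returns the picture (384x512x3 uint8, blue, green, red); there is no depth.
- robot.camera_params(name): a dict with "intrinsics" (3x3 intrinsics, pixels), "dist_coeffs" ([k1, k2, p1, p2, k3] as OpenCV has them; the pictures are not rectified), "extrinsics" (4x4, takes a point from world to camera coordinates); the wrist camera has in their place "hand_eye" (4x4, takes a point from camera to tool coordinates, whose origin is the TCP and whose axes are the flange's). Camera axes: x right, y down, z forward; pixel columns grow to the right and rows downward; lengths in m; the calibration is good to about 2 mm. A picture is of the moment at which its call begins: read the wrist's pose just before it. camera_params takes no time and is no camera call.
- robot.job_done(): hands the job in; it is judged then, once.
The state is a dict: "time_s": time; "q": joint angles; "qd": joint speeds; "tau": joint torques, N m; "tcp_pos": TCP position; "tool_rot": TCP orientation; "wrist_force": force on the tool from outside, world axes, zero at the start; "wrist_torque": the same for the moment, N m; "gripper_width": opening from 0.0 (shut) to 1.0 (fully open); "gripper_force": force on a finger pad.
Only numpy, scipy, OpenCV 4.12 (cv2) and the standard library are available. Lean on these libraries where they do the work, as an engineer would, in place of code of your own. Each camera call takes 0.05 s, during which the arm holds its last target. There are 200 camera calls.

## Working session

There is one attempt and no reset: what is moved stays moved. The work goes in short steps, Python scripts to look and compute and a tool call to move; the robot and the scene stay as the last step left them, time stands still between calls to the robot, and variables do not carry over. Pictures are saved under pics/ and viewed, at most 11 in all, crops included, and the job is handed in when it is done.

Besides the shell and the picture viewer there is one more tool, called after "Call:" in YAML: its name, and indented under it one key for each argument. apply_moves: Moves the arm, as the interface text tells. Its arguments: {"type":"object","properties":{"steps":{"type":"array","items":{"type":"number","minimum":-1,"maximum":1}},"jaw":{"type":"number"},"newtons":{"type":"number"}},"required":["steps"]}

```bash
mkdir -p pics; python3 - <<'E'
from rig import robot
import cv2,numpy as np
s=robot.sense(); print(s['time_s'],s['tcp_pos'],s['tool_rot'],s['gripper_width'],robot.tip_reach)
for n in ("side","top","wrist"):
    im=robot.snapshot(n); cv2.imwrite(f"pics/{n}0.png",im)
    p=robot.camera_params(n); print(n,{k:np.round(v,4).tolist() for k,v in p.items()})
a=[cv2.imread(f"pics/{n}0.png") for n in ("side","top")]
E
```

```text
0.0 [0.24656416 0.57393418 0.24953634] [ 2.01511219e-01  9.79485962e-01 -6.80614173e-04 -1.25687802e-04] 0.9977113638243317 0.019
side {'intrinsics': [[397.6557, 0.0, 255.8705], [0.0, 397.6557, 190.5054], [0.0, 0.0, 1.0]], 'dist_coeffs': [-0.0128, 0.0, 0.0, 0.0, 0.0], 'extrinsics': [[-0.9977, -0.0634, -0.0249, 0.5136], [-0.0016, 0.3868, -0.9221, 0.0592], [0.068, -0.92, -0.386, 0.8903], [0.0, 0.0, 0.0, 1.0]]}
top {'intrinsics': [[422.2206, 0.0, 258.7609], [0.0, 422.2206, 188.8859], [0.0, 0.0, 1.0]], 'dist_coeffs': [-0.1124, 0.0, 0.0, 0.0, 0.0], 'extrinsics': [[-0.0192, -0.9997, 0.0123, 0.0336], [-0.986, 0.0169, -0.1661, 0.4856], [0.1658, -0.0154, -0.986, 0.8569], [0.0, 0.0, 0.0, 1.0]]}
wrist {'intrinsics': [[303.971, 0.0, 254.2608], [0.0, 303.971, 191.2559], [0.0, 0.0, 1.0]], 'dist_coeffs': [-0.0603, 0.0, 0.0, 0.0, 0.0], 'hand_eye': [[0.0005, -0.9525, -0.3047, 0.0772], [1.0, 0.0004, 0.0003, 0.0], [-0.0001, -0.3047, 0.9525, -0.1235], [0.0, 0.0, 0.0, 1.0]]}
```

View pics/side0.png

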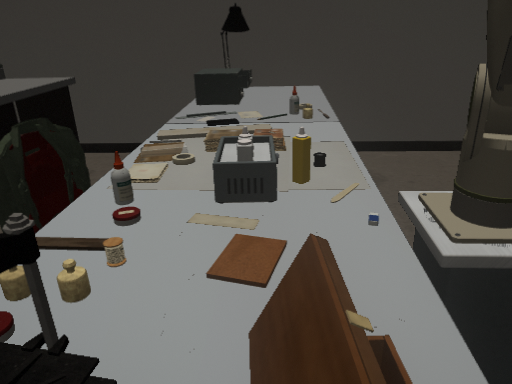

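View pics/top0.png

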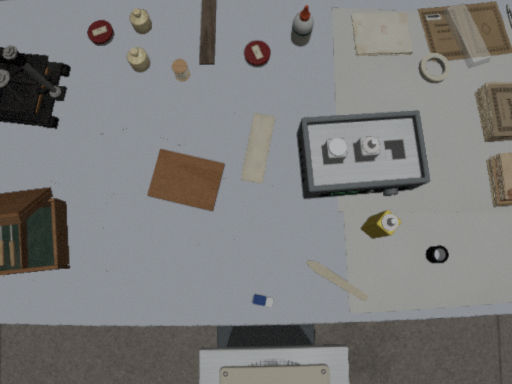

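The top view shows the warmer around (363,152). Its capped cartridge is at about (337,147), the nozzle cartridge in the middle well at about (371,146), and the empty well at (395,150). The brown board is at about (187,180) and the yellow decoy stands at (389,223). The side view shows the board at (250,258), with the capped cartridge in front of the nozzle one.

```bash
cat > h.py <<'E'
import cv2,numpy as np
from rig import robot
from scipy.spatial.transform import Rotation as R
def ray(n,uv,s=None):
    p=robot.camera_params(n)
    d=cv2.undistortPoints(np.array(uv,float).reshape(-1,1,2),p['intrinsics'],p['dist_coeffs'])[:,0]
    d=np.c_[d,np.ones(len(d))]
    if n=='wrist':
        H=p['hand_eye']; Rt=R.from_quat(s['tool_rot']).as_matrix()
        return Rt@H[:3,3]+s['tcp_pos'], d@(Rt@H[:3,:3]).T
    E=p['extrinsics']; return -E[:3,:3].T@E[:3,3], d@E[:3,:3]
def onz(n,uv,z,s=None):
    o,d=ray(n,uv,s); return o+d*((z-o[2])/d[:,2:])
def big(m):
    c=cv2.findContours(m.astype('uint8'),cv2.RETR_EXTERNAL,cv2.CHAIN_APPROX_NONE)[0]
    return max(c,key=cv2.contourArea)
def rect(P):  # min area rect in world xy
    (c,wh,a)=cv2.minAreaRect(P[:,:2].astype('float32')*1000); return np.round(c,1),np.round(wh,1),round(a,2)
E
python3 - <<'E'
from h import *
im=cv2.imread('pics/top0.png'); hsv=cv2.cvtColor(im,cv2.COLOR_BGR2HSV)
b=np.zeros(im.shape[:2],bool); b[130:225,135:235]=1
m=b&(hsv[...,1]>110)&((hsv[...,0]<18)|(hsv[...,0]>170))
P=onz('top',big(m)[:,0],0.010); print('board',rect(P))
w=np.zeros_like(b); w[100:210,285:440]=1
m=w&(hsv[...,2]<100); c=big(m); print('warmer outer @0.11',rect(onz('top',c[:,0],.11)), cv2.boundingRect(c))
m2=w&(hsv[...,2]>105); m2[:112]=0
b2=np.zeros_like(b); b2[116:188,306:420]=1
c=big(m2&b2); print('inner @.09',rect(onz('top',c[:,0],.09)), cv2.boundingRect(c))
print('yellow', onz('top',[[391,222]],.14))
cr=cv2.resize(im[105:240,295:435],None,fx=5,fy=4.4,interpolation=cv2.INTER_CUBIC); cv2.imwrite('pics/c1.png',cr[:590])
print(hsv[175:180,180], hsv[115:119,360])
E
```

```text
board (array([516. , 185.5]), array([146.1, 106. ]), 75.87)
warmer outer @0.11 (array([ 540.7, -184.7]), array([171.5, 260.6]), 3.41) (297, 111, 133, 88)
inner @.09 (array([ 553.4, -192.5]), array([129.4, 225.4]), 3.61) (307, 118, 113, 68)
yellow [[ 0.40163228 -0.22254167  0.14      ]]
[[ 14 126 107]
 [ 14 131 105]
 [ 14 129 105]
 [ 13 129 103]
 [ 14 123 104]] [[100  16  95]
 [ 90  19  92]
 [ 85  17  91]
 [ 90   7  75]]
```

View pics/c1.png

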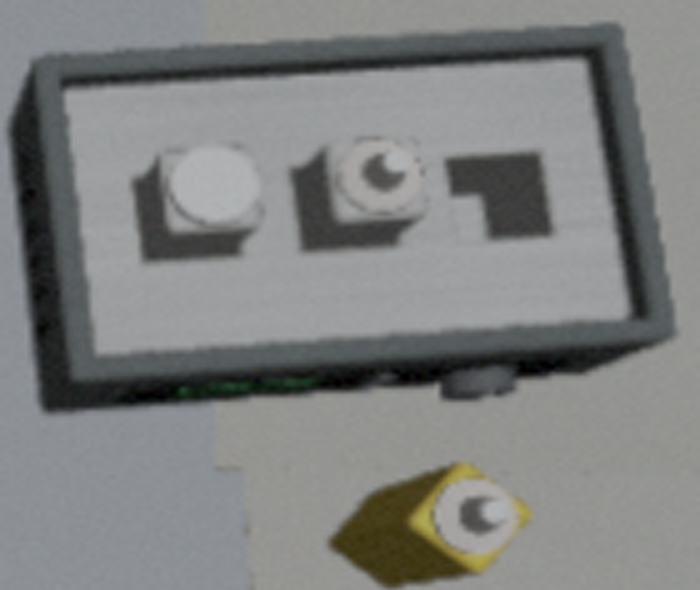

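The crop shows the capped cartridge at crop (215,185), the nozzle cartridge at (380,178) in the middle well and the empty well at (500,195). The sunk block measures 129×225 mm, which matches its given size. The board measures too small, so my mask was probably too strict. I'll re-measure it and the nozzle cartridge's tube top.

```bash
python3 - <<'E'
from h import *
im=cv2.imread('pics/top0.png'); hsv=cv2.cvtColor(im,cv2.COLOR_BGR2HSV)
for th in (50,70,90):
    b=np.zeros(im.shape[:2],bool); b[130:225,135:240]=1
    c=big(b&(hsv[...,1]>th)); print('board',th,rect(onz('top',c[:,0],.010)),cv2.boundingRect(c))
print('board box px',np.round(cv2.boxPoints(cv2.minAreaRect(c))).tolist())
sd=cv2.imread('pics/side0.png'); h2=cv2.cvtColor(sd,cv2.COLOR_BGR2HSV)
b=np.zeros(sd.shape[:2],bool); b[228:300,195:300]=1
for th in (90,120): print('side board',th,rect(onz('side',big(b&(h2[...,1]>th))[:,0],.01)))
cr=lambda l: np.c_[295+np.array(l)[:,0]/5-.4,105+np.array(l)[:,1]/4.4-.4]
q=onz('top',cr([(330,140),(413,138),(426,216),(340,221)]),.14); print('tube top corners',np.round(q[:,:2]*1000),q.mean(0)); print('side lens',np.linalg.norm(np.diff(np.r_[q,q[:1]],axis=0),axis=1))
print('nozzle base disc .14',onz('top',cr([(378,176)]),.142),'nozzle tip .166',onz('top',cr([(398,164)]),.166))
print('cap .147',onz('top',cr([(216,184)]),.147))
print('empty well',onz('top',cr([(446,157),(541,152),(553,236),(460,243)]),.09).mean(0))
q=onz('top',cr([(40,58),(622,25),(673,332),(75,382)]),.11); print('rim',np.round(q[:,:2]*1000),q.mean(0))
# cluster of yaw from tube top edges of the warmer
z=cv2.resize(im[135:225,135:245],None,fx=6,fy=6,interpolation=cv2.INTER_CUBIC); cv2.imwrite('pics/c2.png',z)
E
```

```text
board 50 (array([516.1, 185.6]), array([149.5, 108.9]), 75.88) (148, 149, 76, 62)
board 70 (array([516.1, 185.6]), array([148.6, 108.1]), 75.78) (148, 149, 76, 62)
board 90 (array([516.1, 185.7]), array([147.7, 107.2]), 75.86) (148, 150, 76, 60)
board box px [[148.0, 195.0], [159.0, 148.0], [224.0, 164.0], [213.0, 210.0]]
side board 90 (array([515.6, 194.2]), array([158. , 110.2]), 75.71)
side board 120 (array([515.1, 191.7]), array([151.4, 109. ]), 75.67)
tube top corners [[ 570. -174.]
 [ 570. -207.]
 [ 535. -210.]
 [ 533. -176.]] [ 0.55185358 -0.1917464   0.14      ]
side lens [0.03312634 0.03583813 0.03419898 0.03700557]
nozzle base disc .14 [[ 0.55247466 -0.1914962   0.142     ]] nozzle tip .166 [[ 0.55112757 -0.19251247  0.166     ]]
cap .147 [[ 0.548142   -0.12659975  0.147     ]]
empty well [ 0.55618695 -0.25786897  0.09      ]
rim [[ 619.  -66.]
 [ 634. -310.]
 [ 487. -318.]
 [ 468.  -74.]] [ 0.55191588 -0.19186131  0.11      ]
```

View pics/c2.png

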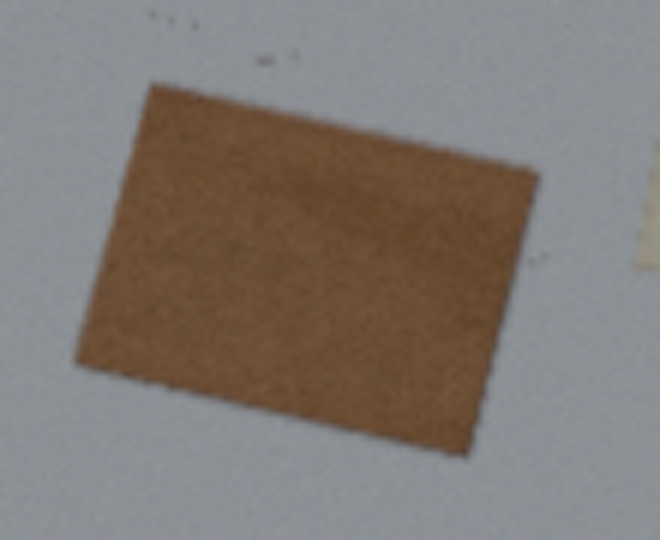

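The crop shows a plain brown rectangle with corners at top-view pixels of about (160,149), (225,164), (213,211) and (148,195). It measures only 148×108 mm, not 132×165. Before relying on it I'll triangulate its corners across both views to get its height, and look at the side and wrist pictures.

```bash
python3 - <<'E'
from h import *
sd=cv2.imread('pics/side0.png'); h2=cv2.cvtColor(sd,cv2.COLOR_BGR2HSV)
b=np.zeros(sd.shape[:2],bool); b[228:300,195:300]=1
c=big(b&(h2[...,1]>90)); ap=cv2.approxPolyDP(c,4,True)[:,0]; print('side poly',ap.tolist())
tp=np.array([[160,149],[224.5,163.5],[213,210.5],[148,195]])
print('top corners@.01',np.round(onz('top',tp,.01)*1000).tolist()); print('side@.01',np.round(onz('side',ap,.01)*1000).tolist())
def tri(u,v):
    (o1,d1),(o2,d2)=ray('top',[u]),ray('side',[v]); A=np.c_[d1[0],-d2[0]]; t,r,*_=np.linalg.lstsq(A,o2-o1,rcond=None)
    return np.round(1000*(o1+t[0]*d1[0]+o2+t[1]*d2[0])/2,1), r**.5*1000
W=onz('top',tp,.01); S=onz('side',ap,.01)
for i in range(4):
    j=np.argmin(np.linalg.norm(S-W[i],axis=1)); print(tri(tp[i],ap[j]))
a=cv2.resize(sd[225:300,195:305],None,fx=5,fy=5,interpolation=cv2.INTER_CUBIC)
w=cv2.imread('pics/wrist0.png'); w=cv2.resize(w,(250,188)); 
o=np.zeros((600,550,3),np.uint8); o[:375]=a; o[385:573,:250]=w
cv2.imwrite('pics/c3.png',o)
E
```

```text
side poly [[207, 272], [265, 286], [285, 241], [236, 234]]
top corners@.01 [[586.0, 244.0, 10.0], [550.0, 99.0, 10.0], [445.0, 125.0, 10.0], [482.0, 269.0, 10.0]]
side@.01 [[585.0, 245.0, 10.0], [481.0, 282.0, 10.0], [448.0, 133.0, 10.0], [549.0, 107.0, 10.0]]
(array([585.7, 244.2,   9.6]), array([0.36246285]))
(array([550.4,  99.5,   6.1]), array([0.55152955]))
(array([446.8, 125.4,   5.2]), array([1.93100772]))
(array([482.6, 270.7,   1.5]), array([1.08572689]))
```

View pics/c3.png

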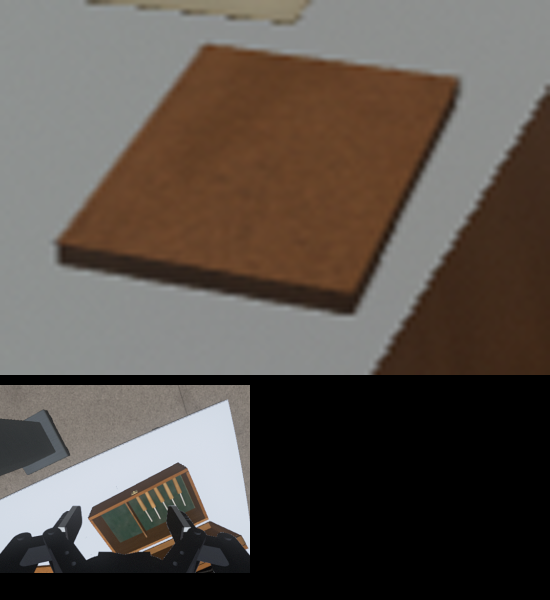

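The side crop shows a plain solid wooden board about 10 mm thick. Its centre agrees in both views at about (0.516, 0.187). Its footprint is smaller than stated, but it is the only bare board left of the warmer, so I'm using it. The wrist view shows only the toolbox.

The nozzle cartridge is at (0.552, -0.192) with a warmer yaw of about 3.5°. I'll grip along the warmer's x so the fingers stay clear of the capped neighbour. First I rise and turn.

Call:
apply_moves:
  steps: [0,0,-0.3,0,0,0.14,0,0,-0.3,0,0,0.14,0,0,-0.3,0,0,0.14,0,0,-0.1,0,0,0.14,0,0,0,0,0,0.14]
  jaw: 0.75
  newtons: 40

```text
time_s: 0.65
tcp_pos: [0.2468, 0.5745, 0.3012]
tool_rot: [0.542, 0.841, 0.001, -0.0]
wrist_force: [1.1, -0.7, -0.5]
gripper_width: 0.749
gripper_force: 0.0
```

Call:
apply_moves:
  steps: [0,0,0,0,0,0.14,0,0,0,0,0,0.14,0,0,0,0,0,0.07,0,0,0,0,0,0]

```text
time_s: 1.05
tcp_pos: [0.2466, 0.5742, 0.3]
tool_rot: [0.684, 0.73, -0.0, 0.0]
wrist_force: [0.0, 0.9, 1.2]
gripper_width: 0.756
gripper_force: 0.0
```

```bash
cat > go.py <<'E'
import sys; from h import *
s=robot.sense(); Rt=R.from_quat(s['tool_rot']).as_matrix()
t=np.array([float(a) for a in sys.argv[1:4]]); yaw=np.degrees(np.arctan2(Rt[1,1],Rt[0,1]))
print('t',s['time_s'],'tcp',s['tcp_pos'].round(4),'yaw of tool y',yaw.round(2),'tool z',Rt[:,2].round(4),'w',s['gripper_width'],'F',s['wrist_force'].round(1))
print('shift units (total):',(Rt.T@(t-s['tcp_pos'])/0.05).round(3))
Rg=np.array([[np.cos(y:=np.radians(3.5)),np.sin(y),0]]); Y=Rg[0]; Z=np.array([0,0,-1.]); G=np.c_[np.cross(Y,Z),Y,Z]
print('turn units:',(R.from_matrix(Rt.T@G).as_rotvec()/np.radians(60)).round(4))
E
python3 go.py 0.552 -0.192 0.29
```

```text
t 1.05 tcp [0.2466 0.5742 0.3   ] yaw of tool y 3.69 tool z [-1.e-04 -5.e-04 -1.e+00] w 0.7555086142978854 F [0.  0.9 1.2]
shift units (total): [-15.685   5.108   0.207]
turn units: [-0.0001  0.0005  0.0032]
```

Call:
apply_moves:
  steps: [-0.7,0.7,0,0,0,0,-0.7,0.7,0,0,0,0,-0.7,0.7,0,0,0,0,-0.7,0.7,0,0,0,0,-0.7,0.7,0,0,0,0]

```text
time_s: 1.55
tcp_pos: [0.434, 0.4095, 0.3004]
tool_rot: [0.683, 0.731, 0.0, -0.0]
wrist_force: [1.1, 0.8, -0.3]
gripper_width: 0.753
gripper_force: 0.0
```

Call:
apply_moves:
  steps: [-0.7,0.7,0,0,0,0,-0.7,0.7,0,0,0,0,-0.95,0,0,0,0,0,-0.95,0,0,0,0,0,-0.95,0,0,0,0,0]

```text
time_s: 2.05
tcp_pos: [0.5165, 0.2015, 0.3]
tool_rot: [0.683, 0.731, -0.0, -0.0]
wrist_force: [0.6, -0.9, 0.5]
gripper_width: 0.75
gripper_force: 0.0
```

Call:
apply_moves:
  steps: [-0.95,0,0,0,0,0,-0.95,0,0,0,0,0,-0.95,0,0,0,0,0,-0.95,0,0,0,0,0,-0.95,0,0,0,0,0]

```text
time_s: 2.55
tcp_pos: [0.5317, -0.0353, 0.3004]
tool_rot: [0.682, 0.731, 0.0, -0.0]
wrist_force: [1.0, -0.6, 1.2]
gripper_width: 0.751
gripper_force: 0.0
```

Call:
apply_moves:
  steps: [-0.9,0.1,0,0,0,0,-0.6,0.1,0,0,0,0,-0.3,0,0,0,0,0,0,0,0,0,0,0]

```text
time_s: 2.95
tcp_pos: [0.5475, -0.1252, 0.3001]
tool_rot: [0.684, 0.729, -0.001, 0.0]
wrist_force: [-0.4, -0.2, 0.0]
gripper_width: 0.748
gripper_force: 0.0
```

```bash
python3 go.py 0.552 -0.192 0.29; python3 - <<'E'
from h import *
import pickle
s=robot.sense(); im=robot.snapshot('wrist'); cv2.imwrite('pics/w1.png',im); pickle.dump(s,open('s1.pkl','wb'))
# expected pixels of tube top etc
H=robot.camera_params('wrist'); 
Rt=R.from_quat(s['tool_rot']).as_matrix(); T=np.eye(4);T[:3,:3]=Rt;T[:3,3]=s['tcp_pos']; E=np.linalg.inv(T@H['hand_eye'])
for z in(.14,.166): print(cv2.projectPoints(np.array([[.552,-.192,z]]),cv2.Rodrigues(E[:3,:3])[0],E[:3,3],H['intrinsics'],H['dist_coeffs'])[0].round(1))
E
```

```text
t 2.95 tcp [ 0.5475 -0.1252  0.3001] yaw of tool y 3.64 tool z [-4.e-04 -1.e-03 -1.e+00] w 0.7477072596982391 F [-0.4 -0.2  0. ]
shift units (total): [-1.338  0.005  0.204]
turn units: [-0.0005  0.0009  0.0023]
[[[253.8 240.7]]]
[[[253.7 253.2]]]
```

View pics/w1.png

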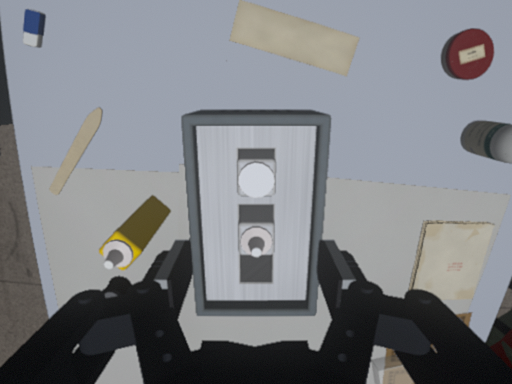

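The wrist view shows the nozzle cartridge at (256.5,240) with its tip at (256.5,252). I expected (253.8,240.7), so it lies about 2.5 mm further in +x. The capped cartridge is at (257,180). I'll move over the nozzle cartridge and check again closer.

Call:
apply_moves:
  steps: [-0.5,0.01,0.4,0,0,0,-0.5,0.01,0.4,0,0,0,-0.34,0.01,0.2,0,0,0,0,0,0,0,0,0,0,0,0,0,0,0]
  jaw: 0.8

```text
time_s: 3.5
tcp_pos: [0.5541, -0.1876, 0.2503]
tool_rot: [0.683, 0.731, 0.0, -0.0]
wrist_force: [-0.0, 1.0, 0.1]
gripper_width: 0.799
gripper_force: 0.0
```

```bash
python3 go.py 0.5535 -0.192 0.122; python3 - <<'E'
from h import *
s=robot.sense(); im=robot.snapshot('wrist'); cv2.imwrite('pics/w2.png',im)
H=robot.camera_params('wrist')
Rt=R.from_quat(s['tool_rot']).as_matrix(); T=np.eye(4);T[:3,:3]=Rt;T[:3,3]=s['tcp_pos']; E=np.linalg.inv(T@H['hand_eye'])
y=np.radians(3.5); ex=np.array([np.cos(y),np.sin(y),0]); ey=np.array([-ex[1],ex[0],0]); c=np.array([.5535,-.192,.14])
P=np.array([c+.019*(a*ex+b*ey) for a,b in((-1,-1),(1,-1),(1,1),(-1,1))]+[c+[0,0,.026]])
uv=cv2.projectPoints(P,cv2.Rodrigues(E[:3,:3])[0],E[:3,3],H['intrinsics'],H['dist_coeffs'])[0][:,0]; print(uv.round(1).tolist())
o=im.copy(); cv2.polylines(o,[uv[:4].round().astype(int)],True,(0,0,255)); cv2.circle(o,tuple(int(v) for v in uv[4]),2,(0,255,0),1)
u,v=uv[:4].mean(0).astype(int); x0,y0=max(u-75,0),max(v-60,0)
z=o[y0:y0+120,x0:x0+150]; print(x0,y0); cv2.imwrite('pics/c4.png',cv2.resize(z,None,fx=5,fy=5,interpolation=cv2.INTER_NEAREST))
E
```

```text
t 3.5 tcp [ 0.5541 -0.1876  0.2503] yaw of tool y 3.87 tool z [-3.e-04  8.e-04 -1.e+00] w 0.7993507147690858 F [-0.   1.   0.1]
shift units (total): [-0.089 -0.017  2.565]
turn units: [-0.0002 -0.0008  0.0062]
[[229.3, 221.2], [274.8, 221.5], [276.2, 177.5], [228.4, 177.1], [252.0, 211.6]]
177 139
```

View pics/c4.png

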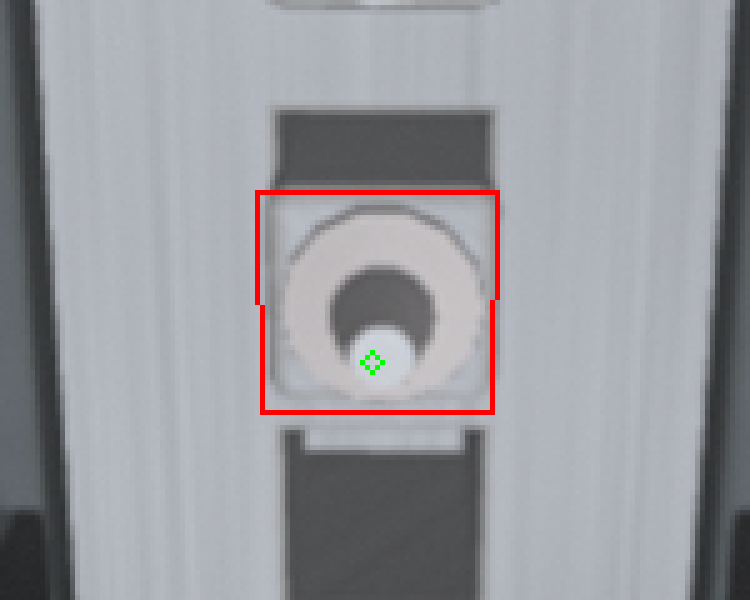

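The crop shows the tube about 1 px right of and 1.4 px above my drawn square, with its tip at crop (382,355). The corrected target is therefore (0.5545, -0.191). Descending.

Call:
apply_moves:
  steps: [-0.04,0,0.5,0,0,0,-0.03,0,0.5,0,0,0,0,0,0.4,0,0,0,0,0,0.2,0,0,0,0,0,0,0,0,0]

```text
time_s: 4.05
tcp_pos: [0.554, -0.1913, 0.1697]
tool_rot: [0.683, 0.731, -0.0, -0.001]
wrist_force: [-0.1, -0.4, 0.8]
gripper_width: 0.798
gripper_force: 0.0
```

Call:
apply_moves:
  steps: [0,0,0.3,0,0,0,0,0,0.3,0,0,0,0,0,0.2,0,0,0,0,0,0.15,0,0,0,0,0,0,0,0,0]

```text
time_s: 4.55
tcp_pos: [0.5534, -0.1926, 0.1215]
tool_rot: [0.684, 0.73, -0.001, -0.001]
wrist_force: [-0.1, -0.0, -0.6]
gripper_width: 0.798
gripper_force: 0.0
```

```bash
python3 go.py 0.5545 -0.191 0.122
```

```text
t 4.55 tcp [ 0.5534 -0.1926  0.1215] yaw of tool y 3.75 tool z [-1.8e-03  3.0e-04 -1.0e+00] w 0.7978245007143787 F [-0.1 -0.  -0.6]
shift units (total): [ 0.031  0.023 -0.009]
turn units: [-0.0017 -0.0004  0.0041]
```

Call:
apply_moves:
  steps: [0.03,0.02,0,0,0,0,0,0,0,0,0,0,0,0,0,0,0,0,0,0,0,0,0,0,0,0,0,0,0,0]
  jaw: 0.2
  newtons: 40

```text
time_s: 5.05
tcp_pos: [0.5553, -0.1913, 0.1233]
tool_rot: [0.684, 0.73, 0.0, 0.0]
wrist_force: [-1.9, 1.0, 5.2]
gripper_width: 0.44
gripper_force: 40.6
```

Call:
apply_moves:
  steps: [0,0,0,0,0,0,0,0,0,0,0,0,0,0,0,0,0,0]

```text
time_s: 5.35
tcp_pos: [0.5553, -0.1913, 0.1234]
tool_rot: [0.684, 0.73, 0.0, 0.0]
wrist_force: [-1.2, 0.8, 6.0]
gripper_width: 0.438
gripper_force: 40.7
```

Gripped at 0.438 opening, about 37–38 mm, so it is on the tube. Lifting straight up.

Call:
apply_moves:
  steps: [0,0,-0.1,0,0,0,0,0,-0.2,0,0,0,0,0,-0.3,0,0,0,0,0,-0.3,0,0,0,0,0,-0.3,0,0,0]

```text
time_s: 5.85
tcp_pos: [0.5551, -0.1914, 0.1846]
tool_rot: [0.684, 0.73, 0.0, 0.0]
wrist_force: [-0.5, 1.5, -2.4]
gripper_width: 0.44
gripper_force: 40.5
```

```bash
python3 go.py 0.5545 -0.191 0.3
```

```text
t 5.85 tcp [ 0.5551 -0.1914  0.1846] yaw of tool y 3.74 tool z [ 9.e-04 -0.e+00 -1.e+00] w 0.43955017844048455 F [-0.5  1.5 -2.4]
shift units (total): [ 0.008 -0.009 -2.309]
turn units: [0.0008 0.0001 0.004 ]
```

Call:
apply_moves:
  steps: [0,0,-0.5,0,0,0,0,0,-0.5,0,0,0,0,0,-0.5,0,0,0,0,0,-0.5,0,0,0,0,0,-0.3,0,0,0]

```text
time_s: 6.35
tcp_pos: [0.5553, -0.1916, 0.3009]
tool_rot: [0.684, 0.73, 0.001, 0.001]
wrist_force: [-0.6, 0.1, -2.3]
gripper_width: 0.436
gripper_force: 40.8
```

```bash
python3 go.py 0.516 0.187 0.3; python3 - <<'E'
from h import *
o=np.zeros((600,512,3),np.uint8); a=robot.snapshot('side'); cv2.imwrite('pics/side2.png',a)
cv2.imwrite('pics/c5.png',cv2.resize(a[20:220,150:390],None,fx=3,fy=3,interpolation=cv2.INTER_CUBIC)[:600])
E
```

```text
t 6.35 tcp [ 0.5553 -0.1916  0.3009] yaw of tool y 3.73 tool z [ 3.e-03 -3.e-04 -1.e+00] w 0.4359122223394575 F [-0.6  0.1 -2.3]
shift units (total): [ 7.607 -0.291  0.013]
turn units: [0.0029 0.0004 0.0038]
```

View pics/c5.png

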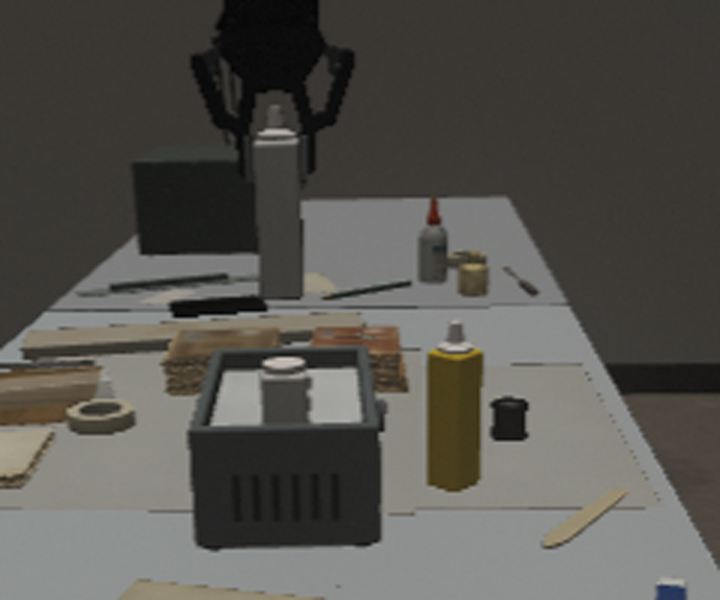

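The crop shows the nozzle cartridge held upright, with its foot clear at crop (280,298). The capped one is still in its well at (285,370). Carrying it to the board.

Call:
apply_moves:
  steps: [0.3,0,0,0,0,0,0.5,0,0,0,0,0,0.6,-0.1,0,0,0,0,0.6,-0.1,0,0,0,0,0.6,-0.09,0,0,0,0]

```text
time_s: 6.9
tcp_pos: [0.5312, -0.0614, 0.2972]
tool_rot: [0.684, 0.73, -0.0, -0.0]
wrist_force: [0.6, 0.0, -2.0]
gripper_width: 0.435
gripper_force: 40.6
```

Call:
apply_moves:
  steps: [0.6,0,0,0,0,0,0.6,0,0,0,0,0,0.6,0,0,0,0,0,0.6,0,0,0,0,0,0.6,0,0,0,0,0]

```text
time_s: 7.4
tcp_pos: [0.5217, 0.0883, 0.2973]
tool_rot: [0.684, 0.73, -0.0, -0.0]
wrist_force: [-0.1, -1.0, -1.9]
gripper_width: 0.438
gripper_force: 40.7
```

Call:
apply_moves:
  steps: [0.6,0,0,0,0,0,0.6,0,0,0,0,0,0.5,0,0,0,0,0,0.3,0,0,0,0,0,0,0,0,0,0,0]

```text
time_s: 7.9
tcp_pos: [0.515, 0.1891, 0.2971]
tool_rot: [0.682, 0.731, -0.0, -0.0]
wrist_force: [-0.3, 0.9, -2.9]
gripper_width: 0.438
gripper_force: 40.6
```

```bash
python3 go.py 0.516 0.187 0.14
```

```text
t 7.9 tcp [0.515  0.1891 0.2971] yaw of tool y 3.94 tool z [-1.e-03 -1.e-04 -1.e+00] w 0.4383558213513334 F [-0.3  0.9 -2.9]
shift units (total): [-0.043  0.021  3.143]
turn units: [-0.001   0.      0.0073]
```

Call:
apply_moves:
  steps: [-0.04,0.02,0.4,0,0,0,0,0,0.6,0,0,0,0,0,0.6,0,0,0,0,0,0.6,0,0,0,0,0,0.4,0,0,0]

```text
time_s: 8.4
tcp_pos: [0.5163, 0.1828, 0.1657]
tool_rot: [0.684, 0.729, -0.001, -0.0]
wrist_force: [0.2, 0.3, -3.4]
gripper_width: 0.441
gripper_force: 40.6
```

Call:
apply_moves:
  steps: [0,0,0.3,0,0,0,0,0,0.2,0,0,0,0,0,0,0,0,0,0,0,0,0,0,0]

```text
time_s: 8.8
tcp_pos: [0.5172, 0.1846, 0.1434]
tool_rot: [0.684, 0.73, 0.0, 0.0]
wrist_force: [0.4, 0.6, -1.7]
gripper_width: 0.441
gripper_force: 40.6
```

```bash
python3 go.py 0.516 0.187 0.1234; python3 - <<'E'
from h import *
a=robot.snapshot('side'); b=robot.snapshot('top'); cv2.imwrite('pics/side3.png',a)
o=np.zeros((600,800,3),np.uint8)
o[:600,:400]=cv2.resize(a[150:300,190:290],None,fx=4,fy=4,interpolation=cv2.INTER_CUBIC)
o[:480,400:800]=cv2.resize(b[120:240,140:240],None,fx=4,fy=4,interpolation=cv2.INTER_CUBIC)
cv2.imwrite('pics/c6.png',o)
E
```

```text
t 8.8 tcp [0.5172 0.1846 0.1434] yaw of tool y 3.71 tool z [ 6.e-04  1.e-04 -1.e+00] w 0.4408333441969214 F [ 0.4  0.6 -1.7]
shift units (total): [ 0.049 -0.021  0.4  ]
turn units: [ 0.0006 -0.0001  0.0034]
```

View pics/c6.png

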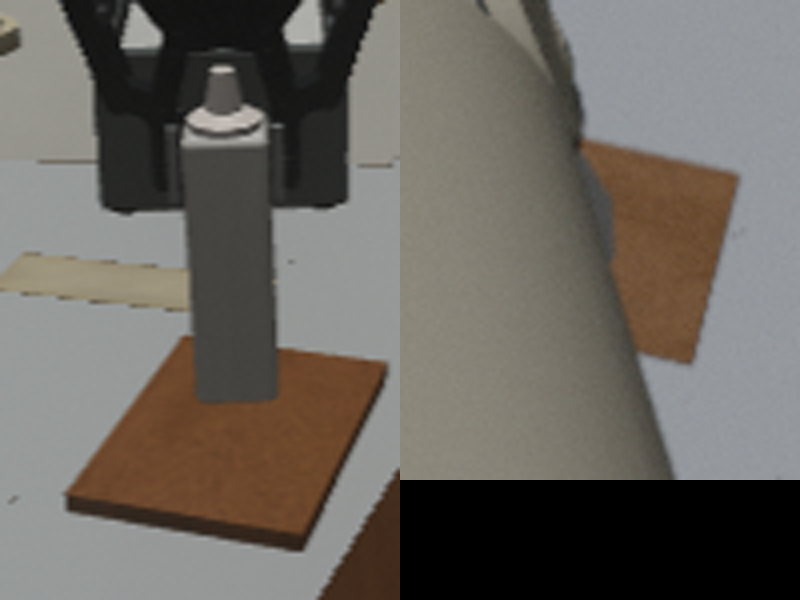

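The picture shows the upright cartridge about 20 mm above the board, near its middle, with its foot edge at crop (237,400). Lowering it slowly.

Call:
apply_moves:
  steps: [0.03,-0.01,0.12,0,0,0,0.02,-0.01,0.1,0,0,0,0,0,0.08,0,0,0,0,0,0,0,0,0,0,0,0,0,0,0]

```text
time_s: 9.4
tcp_pos: [0.5155, 0.1875, 0.1277]
tool_rot: [0.684, 0.73, -0.0, -0.0]
wrist_force: [0.5, -0.1, -1.6]
gripper_width: 0.445
gripper_force: 40.7
```

Call:
apply_moves:
  steps: [0,0,0.02,0,0,0,0,0,0.02,0,0,0,0,0,0,0,0,0]

```text
time_s: 9.7
tcp_pos: [0.5156, 0.1875, 0.1258]
tool_rot: [0.684, 0.73, 0.0, -0.0]
wrist_force: [-0.3, 0.3, -2.6]
gripper_width: 0.438
gripper_force: 40.7
```

Call:
apply_moves:
  steps: [0,0,0.02,0,0,0,0,0,0.02,0,0,0,0,0,0,0,0,0]

```text
time_s: 10.0
tcp_pos: [0.5155, 0.1875, 0.1236]
tool_rot: [0.684, 0.73, -0.0, -0.0]
wrist_force: [0.2, 0.2, -3.0]
gripper_width: 0.439
gripper_force: 40.7
```

Call:
apply_moves:
  steps: [0,0,0.01,0,0,0,0,0,0,0,0,0,0,0,0,0,0,0]

```text
time_s: 10.3
tcp_pos: [0.5156, 0.1876, 0.1234]
tool_rot: [0.684, 0.73, 0.0, -0.0]
wrist_force: [-0.6, 0.3, -0.9]
gripper_width: 0.441
gripper_force: 40.9
```

Call:
apply_moves:
  steps: [0,0,0.01,0,0,0,0,0,0,0,0,0,0,0,0,0,0,0]

```text
time_s: 10.6
tcp_pos: [0.5157, 0.1876, 0.1233]
tool_rot: [0.684, 0.73, 0.0, -0.0]
wrist_force: [-2.8, -0.9, 5.0]
gripper_width: 0.438
gripper_force: 41.8
```

Contact: the vertical wrist force has gone from about -2 N to +5 N. Releasing.

Call:
apply_moves:
  steps: [0,0,0,0,0,0,0,0,0,0,0,0,0,0,0,0,0,0,0,0,0,0,0,0,0,0,0,0,0,0]
  jaw: 0.8

```text
time_s: 11.1
tcp_pos: [0.5156, 0.1875, 0.1227]
tool_rot: [0.684, 0.73, -0.0, -0.0]
wrist_force: [0.3, -1.2, 0.4]
gripper_width: 0.8
gripper_force: 0.0
```

```bash
python3 go.py 0.516 0.187 0.3; python3 - <<'E'
from h import *
b=robot.snapshot('side'); cv2.imwrite('pics/side4.png',b); a=robot.snapshot('wrist'); cv2.imwrite('pics/c7.png',np.hstack([cv2.resize(b[150:300,190:290],(256,384)),a]))
E
```

```text
t 11.1 tcp [0.5156 0.1875 0.1227] yaw of tool y 3.75 tool z [-1.e-04 -0.e+00 -1.e+00] w 0.79987004197089 F [ 0.3 -1.2  0.4]
shift units (total): [-0.011  0.008 -3.546]
turn units: [-0.0001 -0.      0.0041]
```

View pics/c7.png

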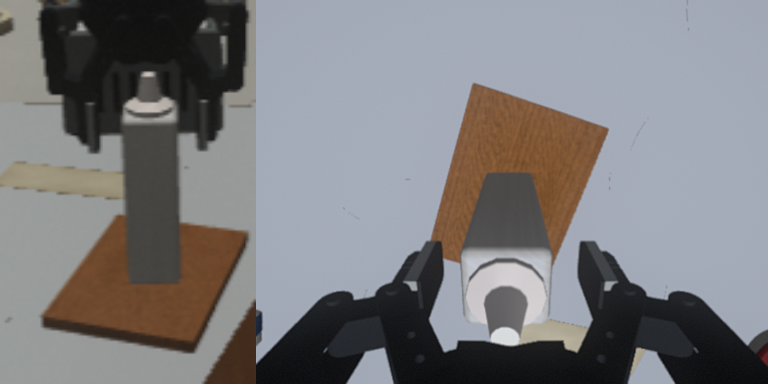

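The pictures show the cartridge standing free and upright on the board, with both fingers clear of it (side crop foot at (153,282)). Retreating straight up and then toward -y, clear of the top camera.

Call:
apply_moves:
  steps: [0,0,-0.2,0,0,0,0,0,-0.5,0,0,0,0,0,-0.7,0,0,0,0,0,-0.8,0,0,0,0,0,-0.8,0,0,0]

```text
time_s: 11.7
tcp_pos: [0.5153, 0.1873, 0.2751]
tool_rot: [0.684, 0.73, 0.0, 0.0]
wrist_force: [0.5, 1.5, -0.0]
gripper_width: 0.8
gripper_force: 0.0
```

Call:
apply_moves:
  steps: [0,0,-0.5,0,0,0,-0.7,0,0,0,0,0,-0.9,0,0,0,0,0,-0.9,0,0,0,0,0,-0.9,0,0,0,0,0]

```text
time_s: 12.2
tcp_pos: [0.5265, 0.0161, 0.2988]
tool_rot: [0.684, 0.73, 0.001, 0.0]
wrist_force: [0.9, 0.2, -0.4]
gripper_width: 0.8
gripper_force: 0.0
```

Call:
apply_moves:
  steps: [-0.9,0,0,0,0,0,-0.5,0,0,0,0,0,0,0,0,0,0,0,0,0,0,0,0,0,0,0,0,0,0,0]

```text
time_s: 12.7
tcp_pos: [0.5313, -0.0506, 0.298]
tool_rot: [0.683, 0.73, 0.0, -0.0]
wrist_force: [1.3, 0.4, -0.1]
gripper_width: 0.803
gripper_force: 0.0
```

```bash
python3 - <<'E'
from h import *
s=robot.sense(); print(s['time_s'],s['tcp_pos'])
a=robot.snapshot('side'); b=robot.snapshot('top')
hsv=cv2.cvtColor(b,cv2.COLOR_BGR2HSV)
m=np.zeros(b.shape[:2],bool); m[145:215,145:230]=1
c=big(m&(hsv[...,1]<60)&(hsv[...,2]>150)); print('bright blob',cv2.boundingRect(c))
o=np.zeros((600,800,3),np.uint8)
o[:600,:400]=cv2.resize(a[150:300,190:290],None,fx=4,fy=4,interpolation=cv2.INTER_CUBIC)
o[:480,400:800]=cv2.resize(b[120:240,140:240],None,fx=4,fy=4,interpolation=cv2.INTER_CUBIC)
cv2.imwrite('pics/c8.png',o)
E
```

```text
12.7 [ 0.53133538 -0.05055304  0.29802592]
bright blob (145, 145, 85, 70)
```

View pics/c8.png

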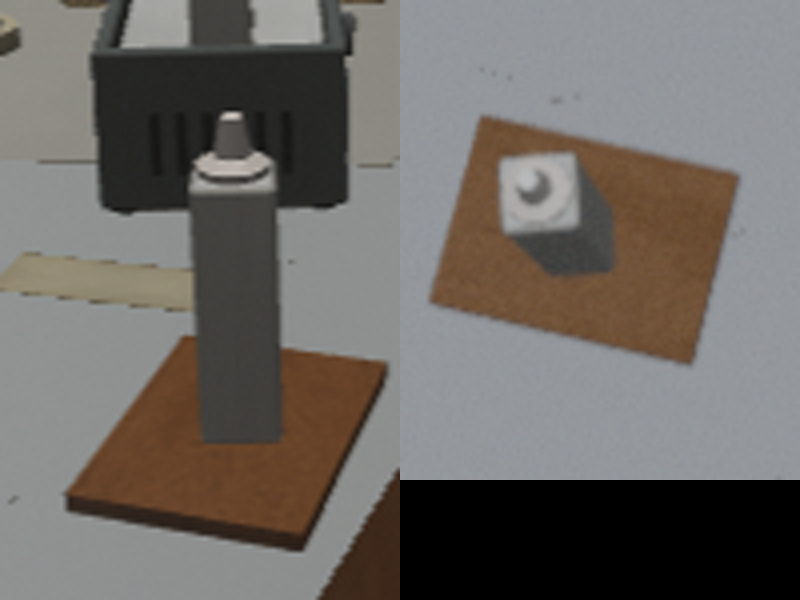

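The pictures show the cartridge upright. Its front foot edge is at top-view pixel (185,188), which puts the foot centre at about (185.5,180) against the board centre at (186,180). The robot is clear, so I'm handing in.

```bash
python3 -c "
from rig import robot
print(robot.job_done())"
```

```text
the job is handed in; nothing more can be done
None
```

The nozzle cartridge is standing upright on the middle of the wooden board, the capped cartridge stayed in its well, and the job was handed in at about 13 s; the board measured about 148 × 108 mm rather than the stated 132 × 165 mm.

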